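# Pack the marble display cylinders in the sprung-lid transit case

## Task

Pack every glass display cylinder that stands on the shelf for transit: open the aluminium case, stand each cylinder upright in a bay of its own, lay the lid fully shut again and fold both hasps flat down against the front of the case. The lid is sprung to close by itself and stays up only when laid right back to its stop, so keep hold of its bar and ease it shut slowly, never letting it slam or snap back; set the glass down gently rather than dropping it, and do not knock over or shove aside the other things on the shelf.

Things in the scene. Friction and masses are not known exactly. Their poses are not given: they have to be found in the camera images.
- case: aluminium transit case, fixed, 159 (x, front to back) x 234 (y) x 66 mm high, 110 with lid. Origin: centre of underside; front looks along its -x, to the robot. Felt floor at 8 mm; six square bays 70 mm wide, centres x = -0.0375 or 0.0375, y = -0.075, 0 or 0.075 m, all empty at the start; dividers 5 mm thick, top at 43 mm; outer walls 7 mm thick, top at 66 mm
- lid (a joint): lid angle about the case's +y, rad: 0 shut (at the start), 1.8 laid back to its stop, 13 deg past upright. 44 mm deep, 0.65 kg. Hinge springs press it shut (0.09 to 0.18 N m) besides its weight: left alone it stays only where laid back beyond about 1.5 rad; from anywhere below it slams shut (10 rad/s or more). Lifting: 4 N at the bar. Lead it shut at under 2.5 rad/s
- lid_hinge (a point): middle of the hinge line of the lid, on the back edge of the case, at case (0.0795, 0, 0.066); axes as the case's. The hinge line runs along y.
- lid_bar (a point): middle of the round steel bar on the lid's front: 12 mm diameter, 90 mm long, parallel to the hinge, axis 40 mm off the lid's front face, a stem at each end. Lid shut: at (-0.199, 0, 0.024) m from lid_hinge, 90 mm above the shelf. It can be pinched from above, a finger on either side, at every lid angle. Axes turn with the lid
- hasp_left (a joint): left hasp (+y side), rad: 0 folded flat down on the case front (closed), 1.57 straight out to the front, 1.9 its end; friction holds it. Steel strap 24 mm wide, 48 long, 4 thick, hinged on the lid's front 85 mm left of the bar's middle, parallel to it; lid shut: its hinge is 92 mm above the shelf, 83.5 mm ahead of the case's centre. Fold with closed fingertips: press down, then towards the case
- hasp_left_tip (a point): free end of the left hasp, 44 mm from its hinge, mid-width
- hasp_right (a joint): angle of the right hasp (case -y side), same as the left one, 85 mm to the right of the bar's middle
- hasp_right_tip (a point): free end of the right hasp, 44 mm from its hinge, mid-width
- cylinder1: glass display cylinder with a marble inside (None if absent), 0.3 kg: nickel base 56 mm diameter x 12, glass tube 48 mm diameter to 56, nickel cap 50 mm diameter to 62, finger knob 20 mm diameter from 62 to 88 mm high. Stands upright on the shelf left of the case. Origin: centre of its underside; z up its axis. All alike, any bay will do
- cylinder2: glass display cylinder with a marble inside (None if absent), 0.3 kg: nickel base 56 mm diameter x 12, glass tube 48 mm diameter to 56, nickel cap 50 mm diameter to 62, finger knob 20 mm diameter from 62 to 88 mm high. Stands upright on the shelf left of the case. Origin: centre of its underside; z up its axis. All alike, any bay will do
- cylinder3: glass display cylinder with a marble inside (None if absent), 0.3 kg: nickel base 56 mm diameter x 12, glass tube 48 mm diameter to 56, nickel cap 50 mm diameter to 62, finger knob 20 mm diameter from 62 to 88 mm high. Stands upright on the shelf left of the case. Origin: centre of its underside; z up its axis. All alike, any bay will do
- cylinder4: glass display cylinder with a marble inside (None if absent), 0.3 kg: nickel base 56 mm diameter x 12, glass tube 48 mm diameter to 56, nickel cap 50 mm diameter to 62, finger knob 20 mm diameter from 62 to 88 mm high. Stands upright on the shelf left of the case. Origin: centre of its underside; z up its axis. All alike, any bay will do
- ring_gauge: steel ring gauge, flat ring 56 mm across with a handle, lying among the cylinders, 8 mm high; origin: centre of the ring. Bystander, not to be packed
- palette_dish: white ceramic palette dish, 120 mm across; bystander
- marble_pedestal: walnut pedestal block 75 x 75 x 50 mm with a marble on top (total 101 mm high); bystander
- walnut_block: flat walnut block 90 x 90 x 35 mm, far left; bystander
- loupe: black loupe, 44 mm diameter, 42 mm high; bystander
- dust_brush: dusting brush lying at the front right; bystander
Things that resemble listed ones, but are neither listed nor needed, are in the scene too. Leave any blue or purple look-alike of the cylinder4 alone. Leave any yellow look-alike of the cylinder2 alone.

How it is judged:
By the outcome, as a careful person would: the job done as asked, in the order asked, and still so for the second after the job is handed in, with the robot touching nothing.
Of cylinder1, cylinder2, cylinder3, cylinder4 only 2 to 4 are there at a start; the rules pass over those that are not, and their reading is None.
At some moment in a run one of cylinder1, cylinder2, cylinder3, cylinder4 may be knocked a few centimetres aside while the robot is not near it.
It also fails if it takes over 210 s, if anything falls off the work surface, if the arm or the gripper's body presses on something with over 40 N, if the wrist force passes 120 N, or if a joint passes its speed limit or range.

## Robot

A 6-joint arm with a two-finger parallel gripper is mounted at the origin on the work surface. World frame = base frame: x ahead of the robot, y to its left, z up, the work surface at z = 0. Lengths are in mm, angles in rad, forces in N, time in s.
With the tool pointing down it reaches from about 350 to 975 mm from the base axis. Payload 17.4 kg.
Tool frame: the origin (TCP) lies midway between the tips of the shut fingers; the grasp point (between the pads) lies 19 mm behind it; z points along the fingers, y is the line along which they close (so a half turn about z gives the same grasp; the last joint's range is limited). The gripper opens to 85 mm and grips with 20 to 120 N. Pads are 22 mm wide; open, the fingers measure 114 mm over their backs; the gripper's body (76 mm by 85 mm) begins 54 mm behind the grasp point. The pads swing forward as they close: fully open they stand 13 mm farther back than shut.
Start: joints at [1.257, 0.116, 1.442, -0, 1.584, -0.038], TCP at [183.822, 649.494, 231.303] pointing down, gripper open.
Joint ranges: [-2.83, 2.83], [-0.83, 2.19], [0.07, 2.5], [-1.14, 4.28], [0.01, 3], [-2.97, 2.97]. Speed limits (rad/s): [1.89, 1.89, 2.22, 3.14, 3.14, 3.14].

## Interface

Orientations are given as a rotation vector (axis times angle).
In Python, from cell import robot gives the robot as it stands.
- The arm moves only by the tool play_rows, never from a script. Its arguments are lists of equal length, an entry for each row: "fingers": the gripper command: -1 is fully open, 1 is shut, values between are in proportion; "travel": the shift along the tool's x, y, z each as a share of 1 m, from -1 to 1, a list of three; "spin": the turn about the tool's z as a share of 180 degrees, from -1 to 1. In form: {"fingers": [fingers, ...], "travel": [[x, y, z], ...], "spin": [spin, ...]}. A call has 1 to 20 rows; each row is the pose to reach, as a shift and turn from the pose commanded when the call began, along the tool's axes at that moment, turning the shorter way round; what a row does not reach only later rows make up. A row lasts 1/8 s, in which the tool goes at most 62.5 mm and 10.7 degrees, less where a joint would pass 70% of its speed; a pose out of reach is approached as far as the arm can. A call with a number of a shift or a turn outside -1 to 1 is refused whole. A call with a gripper value outside its range is refused whole. The fingers move at their own pace and stop on an object; "force" is the grip in N (left out, the last holds). Time passes only in rows, so rows that repeat a pose let the fingers close. It gives the time, the measured TCP pose, the force, the opening and the grip force at its end, in the units of the state.
- robot.state(): the state, without advancing time (a new reading comes with each control period).
- robot.snapshot(name): name is "side" or "top" or "wrist"; returns a dict with "img" (480x640x3 uint8, red, green, blue), "fx", "fy", "cx", "cy" (pixels), "k1" (the pictures are not rectified: a ray, as slopes to the right and down, at radius r is drawn at 1 + k1 r^2 times it, then the intrinsics apply), "cam_to_world" (4x4, takes a point from camera to world coordinates). Camera axes: x right, y down, z forward; pixel columns grow to the right and rows downward; lengths in mm; the calibration is good to about 2 mm. A picture is of the moment at which its call begins. There is no depth.
- robot.close_job(): hands the job in; it is judged then, once.
The state is a dict: "time_s": time; "joints": joint angles; "joint_velocities": joint speeds; "joint_efforts": joint torques, N m; "ee_pos": TCP position; "eef_rot": TCP orientation; "ft_force": force on the tool from outside, world axes, zero at the start; "ft_torque": the same for the moment, N m; "width": finger opening in mm; "gripper_force": force on a finger pad.
Only numpy, scipy, OpenCV 4.12 (cv2) and the standard library are available. Lean on these libraries where they do the work, as an engineer would, in place of code of your own. Each camera call takes 0.05 s, during which the arm holds its last target. There are 200 camera calls.

## Working session

There is one attempt and no reset: what is moved stays moved. The work goes in short steps, Python scripts to look and compute and a tool call to move; the robot and the scene stay as the last step left them, time stands still between calls to the robot, and variables do not carry over. Pictures are saved under pics/ and viewed, at most 14 in all, crops included, and the job is handed in when it is done.

Besides the shell and the picture viewer there is one more tool, called after ">>>" as name(argument=value, ...) on one line, values as JSON. play_rows: Moves the arm, as the interface text tells. Shift numbers are shares of 1 m and turn numbers shares of 180 degrees, none past 1 either way. Its arguments: {"type":"object","properties":{"fingers":{"type":"array","items":{"type":"number"}},"travel":{"type":"array","items":{"type":"array","items":{"type":"number"}}},"spin":{"type":"array","items":{"type":"number"}},"force":{"type":"number"}},"required":["fingers","travel","spin"]}

```bash
mkdir -p pics; ls; cat > h.py <<'E'
import numpy as np, cv2
from cell import robot
from scipy.spatial.transform import Rotation as R
def snap(n,f=None):
    s=robot.snapshot(n)
    if f: cv2.imwrite('pics/'+f,s['img'][:,:,::-1])
    return s
def ray(s,u,v):
    x=(u-s['cx'])/s['fx'];y=(v-s['cy'])/s['fy'];rd=np.hypot(x,y);r=rd
    for _ in range(20): r=rd/(1+s['k1']*r*r)
    k=r/rd if rd>0 else 1
    T=np.array(s['cam_to_world']);d=T[:3,:3]@np.array([x*k,y*k,1]);return T[:3,3],d
def onz(s,u,v,z):
    o,d=ray(s,u,v);return o+d*(z-o[2])/d[2]
def proj(s,p):
    T=np.array(s['cam_to_world']);c=T[:3,:3].T@(np.array(p,float)-T[:3,3]);x,y=c[:2]/c[2];k=1+s['k1']*(x*x+y*y)
    return s['fx']*x*k+s['cx'],s['fy']*y*k+s['cy']
def tri(s1,a,s2,b):
    o1,d1=ray(s1,*a);o2,d2=ray(s2,*b);t=np.linalg.lstsq(np.c_[d1,-d2],o2-o1,rcond=None)[0]
    p,q=o1+d1*t[0],o2+d2*t[1];return (p+q)/2,np.linalg.norm(p-q)
def st():
    s=robot.state();r=R.from_rotvec(s['eef_rot']).as_matrix();return s,r
E
python3 - <<'E'
from h import *
for n in('side','top','wrist'):
    s=snap(n,n+'0.png');print(n,s['fx'],s['cx'],s['cy'],s['k1'],np.round(s['cam_to_world'],2).tolist())
s,r=st();print(s,r.round(3))
E
```

```text
pics
side 541.2148422435216 317.91689596375176 254.6293840661408 -0.09542519926286194 [[-1.0, -0.02, 0.03, 488.3], [-0.03, 0.73, -0.68, 834.94], [-0.01, -0.68, -0.73, 978.07], [0.0, 0.0, 0.0, 1.0]]
top 579.6009274972865 313.6480038284715 237.32011227036182 -0.05957725225274967 [[0.0, -1.0, 0.07, 429.9], [-1.0, -0.0, -0.01, 24.48], [0.01, -0.07, -1.0, 1420.43], [0.0, 0.0, 0.0, 1.0]]
wrist 345.24105455415565 325.42747215531176 236.8718792374934 -0.00021781750270320472 [[0.27, 0.91, 0.31, 103.61], [0.96, -0.26, -0.09, 672.86], [-0.0, 0.32, -0.95, 373.21], [0.0, 0.0, 0.0, 1.0]]
{'time_s': 0.15, 'joints': array([ 1.25717693e+00,  1.16411471e-01,  1.44209783e+00, -2.01866034e-05,
        1.58398528e+00, -3.78002907e-02]), 'joint_velocities': array([-2.00481366e-04, -4.94380396e-04, -2.77040410e-03, -1.90671364e-03,
       -3.90017776e-05, -4.46471626e-04]), 'joint_efforts': array([ 5.43885326e-04, -7.32514429e+01, -6.32844758e+01,  4.42405246e-05,
        5.19337307e-03,  7.25854875e-06]), 'ee_pos': array([183.79969139, 649.35626301, 230.71638799]), 'eef_rot': array([-4.31865012e-01, -3.11162808e+00,  1.40040930e-03]), 'ft_force': array([-0.03796422,  0.04346759,  0.55824589]), 'ft_torque': array([-0.01315405, -0.02978421,  0.05691751]), 'gripper_force': 0.0, 'width': 85.3958643180567} [[-0.962  0.272 -0.   ]
 [ 0.272  0.962 -0.001]
 [ 0.    -0.001 -1.   ]]
```

View pics/top0.png

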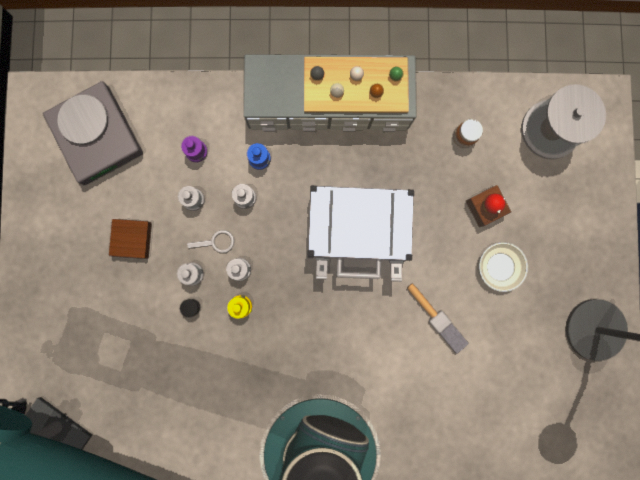

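View pics/side0.png

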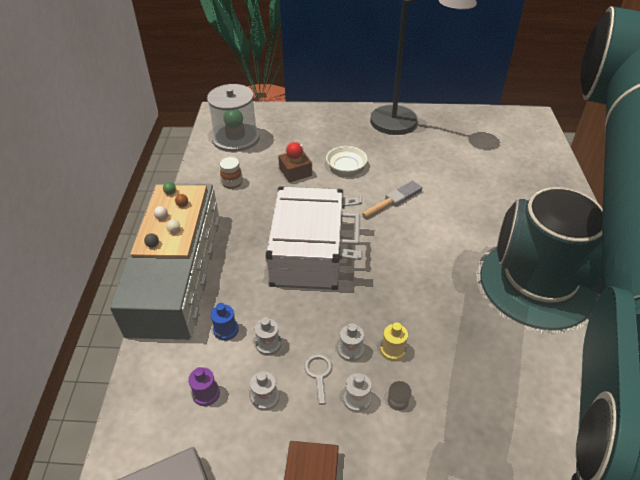

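Top view: four silver cylinders with knobs near (243,195), (190,198), (190,273), (238,269). Case lid is around (361,223), with the bar at (358,272) and the hasps straight out. I'll measure these next.

```bash
python3 - <<'E'
from h import *
s=snap('top');im=s['img']
m=(im.min(2)>185).astype(np.uint8);n,l,stt,c=cv2.connectedComponentsWithStats(m)
i=l[223,361];print(stt[i],c[i])
mm=(l==i).astype(np.uint8);mm=cv2.morphologyEx(mm,cv2.MORPH_CLOSE,np.ones((9,9)))
cn=max(cv2.findContours(mm,0,2)[0],key=cv2.contourArea)
b=cv2.boxPoints(cv2.minAreaRect(cn));P=np.array([onz(s,u,v,110) for u,v in b]);print(b,P.round(1),P.mean(0).round(1))
for k in range(4):
    d=P[k]-P[k-1];print(np.linalg.norm(d).round(1),np.degrees(np.arctan2(d[1],d[0])).round(2))
a=cv2.resize(im[180:290,170:430],None,fx=3,fy=3,interpolation=cv2.INTER_CUBIC)
t=snap('side');b=cv2.resize(t['img'][310:415,240:380],None,fx=2.4,fy=2.4,interpolation=cv2.INTER_CUBIC)
c=cv2.resize(t['img'][180:295,260:370],None,fx=2.2,fy=2.2,interpolation=cv2.INTER_CUBIC)
o=np.zeros((600,800,3),np.uint8);o[:330,:780]=a
o[332:332+b.shape[0],:b.shape[1]]=b;o[332:332+c.shape[0],400:400+c.shape[1]]=c
cv2.imwrite('pics/c1.png',o[:,:,::-1])
E
```

```text
[ 309  187  104   73 6555] [360.69244851 222.7109077 ]
[[308.1213  255.08838]
 [311.00345 185.91681]
 [413.61697 190.19238]
 [410.73483 259.36395]] [[ 478.4   28.6  110. ]
 [ 636.2   22.7  110. ]
 [ 627.6 -212.   110. ]
 [ 469.5 -204.   110. ]] [552.9 -91.2 110. ]
232.8 87.8
157.9 -2.16
234.8 -92.11
158.3 177.12
```

View pics/c1.png

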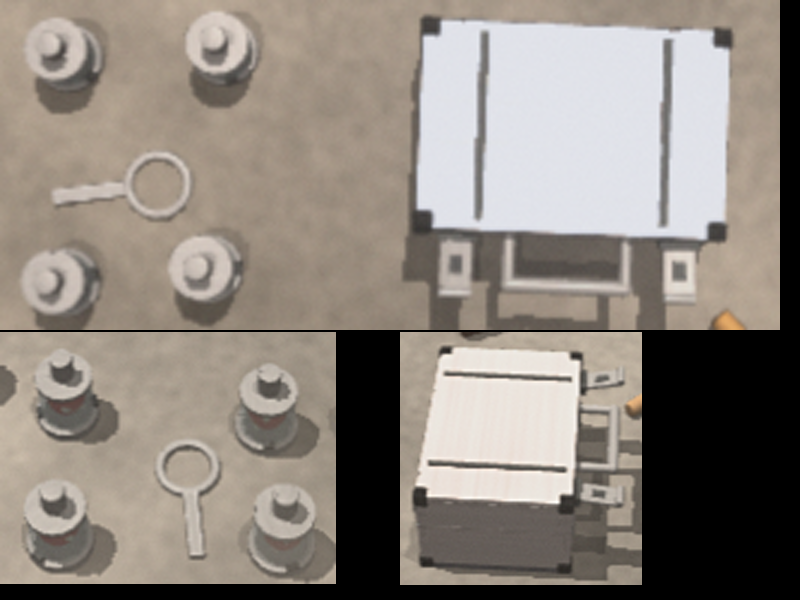

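Case centre is about (553,-91), yaw about -2.3°. Next I'll cast the knobs and bar and work out the first approach.

```bash
python3 - <<'E'
from h import *
s=snap('top');t=snap('side')
T={'A':(47,46),'B':(213,40),'C':(43,284),'D':(197,268),'bar':(566,286)}
S={'A':(53,493),'B':(63,362),'C':(283,496),'D':(270,378)}
for k,(u,v) in T.items():
    a=(u/3+170-.3,v/3+180-.3);print(k,onz(s,*a,90 if k=='bar' else 87).round(1),end=' ')
    if k in S:
        b=(S[k][0]/2.4+240,(S[k][1]-332)/2.4+310);print(onz(t,*b,87).round(1),tri(s,a,t,b)[0].round(1),end='')
    print()
for u,v in((504,288),(630,291)): print(onz(s,u/3+170,v/3+180,90).round(1))
# side bar ends
for u,v in((612,409),(614,466)): print(onz(t,(u-400)/2.2+260,(v-332)/2.2+180,90).round(1))
E
```

```text
A [617.6 314.2  87. ] [617.3 316.2  87. ] [617.8 314.8  84.6]
B [622.6 185.6  87. ] [621.3 190.2  87. ] [622.7 186.2  81.6]
C [433.8 313.9  87. ] [438.  314.1  87. ] [435.9 313.9  86.4]
D [446.6 195.8  87. ] [446.8 202.3  87. ] [446.6 196.8  79.2]
bar [433.8 -86.7  90. ] 
[431.5 -40.   90. ]
[ 429.4 -136.4   90. ]
[ 433.4 -131.2   90. ]
[432.9 -43.2  90. ]
```

>>> play_rows(fingers=[0.15,0.15,0.15,0.15,0.15,0.15,0.15,0.15,0.15,0.15,0.15,0.15,0.15,0.15,0.15,0.15,0.15,0.15,0.15,0.15], travel=[[-0.337,-0.288,0.01],[-0.337,-0.288,0.01],[-0.337,-0.288,0.01],[-0.337,-0.288,0.01],[-0.337,-0.288,0.01],[-0.337,-0.288,0.01],[-0.337,-0.288,0.01],[-0.44,-0.64,0.01],[-0.44,-0.64,0.01],[-0.44,-0.64,0.01],[-0.44,-0.64,0.01],[-0.44,-0.64,0.01],[-0.44,-0.64,0.01],[-0.44,-0.64,0.01],[-0.44,-0.64,0.01],[-0.44,-0.64,0.01],[-0.44,-0.64,0.01],[-0.44,-0.64,0.01],[-0.44,-0.64,0.01],[-0.44,-0.64,0.01]], spin=[0.05,0.1,0.15,0.2,0.25,0.3,0.35,0.4,0.425,0.425,0.425,0.425,0.425,0.425,0.425,0.425,0.425,0.425,0.425,0.425])

```text
time_s: 2.85
ee_pos: [432.9, -86.0, 221.3]
eef_rot: [2.265, 2.177, -0.0]
ft_force: [-0.1, 0.5, -0.2]
width: 36.3
gripper_force: 0.0
```

```bash
python3 - <<'E'
from h import *
s=snap('wrist','w1.png')
for p in((433.5,-86.5,90),(433.5+1.8,-41.5,90),(431.7,-131.5,90)): print(np.round(proj(s,p)))
E
```

```text
[326. 226.]
[326. 172.]
[326. 276.]
```

View pics/w1.png

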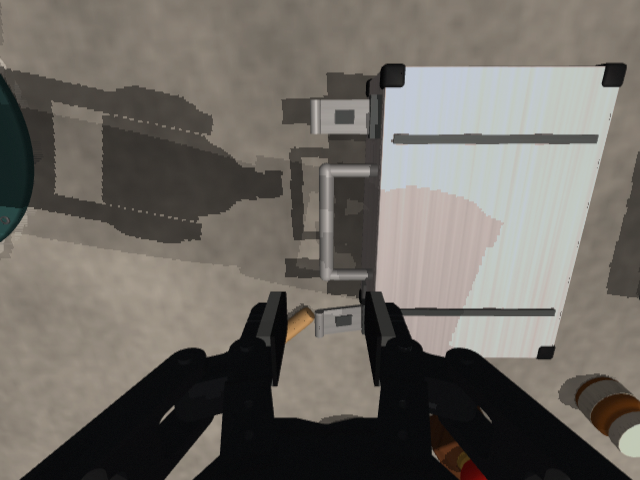

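The wrist view shows the bar axis at column ~326, rows 172–277, exactly as predicted. I'll descend and pinch it.

>>> play_rows(fingers=[0.15,0.15,0.15,0.15,0.15,0.15,0.15,0.15,1,1,1,1,1], travel=[[0,0,0.03],[0,0,0.06],[0,0,0.09],[0,0,0.12],[0,0,0.14],[0,0,0.15],[0,0,0.151],[0,0,0.151],[0,0,0.151],[0,0,0.151],[0,0,0.151],[0,0,0.151],[0,0,0.151]], spin=[0,0,0,0,0,0,0,0,0,0,0,0,0], force=45)

```text
time_s: 4.53
ee_pos: [433.3, -86.2, 70.6]
eef_rot: [2.265, 2.176, 0.001]
ft_force: [4.5, -0.2, 1.1]
width: 10.6
gripper_force: 43.8
```

```bash
python3 - <<'E'
import numpy as np
for t in np.arange(0,1.81,.09): print(round(t,2),round((-199*np.cos(t)+24*np.sin(t)+199)/1000,3),round(-(199*np.sin(t)+24*np.cos(t)-24)/1000,3))
E
```

```text
0.0 0.0 -0.0
0.09 0.003 -0.018
0.18 0.008 -0.035
0.27 0.014 -0.052
0.36 0.021 -0.069
0.45 0.03 -0.084
0.54 0.041 -0.099
0.63 0.052 -0.113
0.72 0.065 -0.125
0.81 0.079 -0.137
0.9 0.094 -0.147
0.99 0.11 -0.156
1.08 0.126 -0.163
1.17 0.143 -0.169
1.26 0.161 -0.173
1.35 0.179 -0.175
1.44 0.197 -0.176
1.53 0.215 -0.176
1.62 0.233 -0.174
1.71 0.25 -0.17
1.8 0.268 -0.164
```

>>> play_rows(fingers=[1,1,1,1,1,1,1,1,1,1], travel=[[0,0.003,-0.018],[0,0.008,-0.035],[0,0.014,-0.052],[0,0.021,-0.069],[0,0.03,-0.084],[0,0.041,-0.099],[0,0.052,-0.113],[0,0.065,-0.125],[0,0.079,-0.137],[0,0.079,-0.137]], spin=[0,0,0,0,0,0,0,0,0,0])

```text
time_s: 5.78
ee_pos: [511.6, -89.3, 210.9]
eef_rot: [-2.265, -2.176, 0.001]
ft_force: [-27.6, 3.1, 30.3]
width: 10.2
gripper_force: 47.3
```

>>> play_rows(fingers=[1,1,1,1,1,1,1], travel=[[0,-0.002,-0.004],[0,0.013,-0.014],[0,0.029,-0.023],[0,0.045,-0.03],[0,0.062,-0.036],[0,0.08,-0.04],[0,0.08,-0.04]], spin=[0,0,0,0,0,0,0])

```text
time_s: 6.65
ee_pos: [592.6, -92.5, 248.2]
eef_rot: [2.265, 2.176, 0.001]
ft_force: [-2.9, 1.1, 8.0]
width: 9.9
gripper_force: 48.1
```

>>> play_rows(fingers=[1,1,1,1,1,1,1], travel=[[0,0.018,-0.002],[0,0.036,-0.003],[0,0.054,-0.003],[0,0.072,-0.001],[0,0.089,0.003],[0,0.103,0.007],[0,0.103,0.007]], spin=[0,0,0,0,0,0,0])

```text
time_s: 7.52
ee_pos: [696.0, -96.6, 240.3]
eef_rot: [2.265, 2.176, 0.001]
ft_force: [1.7, 0.6, 5.5]
width: 10.1
gripper_force: 49.6
```

>>> play_rows(fingers=[1,1,0.1,0.1,0.1,0.1,0.1,0.1], travel=[[0,0.003,0.001],[0,0.003,0.001],[0,0.003,0.001],[0,0.003,0.001],[0,0.003,0.0],[0,0.003,-0.03],[0,0.003,-0.06],[0,0.003,-0.08]], spin=[0,0,0,0,0,0,0,0])

```text
time_s: 8.52
ee_pos: [697.8, -96.8, 321.9]
eef_rot: [2.265, 2.176, 0.001]
ft_force: [0.3, -0.1, -0.3]
width: 38.5
gripper_force: 0.0
```

```bash
python3 - <<'E'
from h import *
snap('side','s2.png')
E
```

```text
(no output)
```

View pics/s2.png

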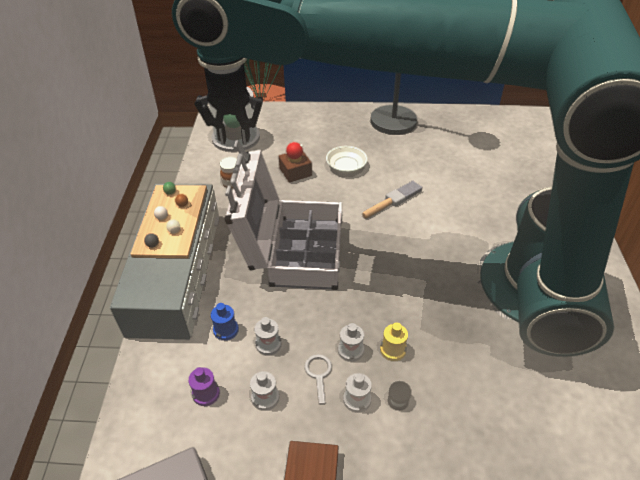

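Lid is laid back (side view at (250,210)), bays empty, cylinders unmoved. I'll move over cylinder D.

>>> play_rows(fingers=[0,0,0,0,0,0,0,0,0,0,0,0], travel=[[0.04,-0.04,0],[0.08,-0.08,0],[0.12,-0.12,0],[0.16,-0.16,0],[0.2,-0.2,0.03],[0.24,-0.24,0.06],[0.27,-0.26,0.1],[0.283,-0.263,0.132],[0.283,-0.263,0.132],[0.283,-0.263,0.132],[0.283,-0.263,0.132],[0.283,-0.263,0.132]], spin=[0,0,0,0,0,0,0,0,0,0,0,0])

```text
time_s: 10.07
ee_pos: [446.8, 196.2, 189.2]
eef_rot: [2.266, 2.175, 0.002]
ft_force: [0.1, -0.6, 0.4]
width: 42.5
gripper_force: 0.0
```

```bash
cat >> h.py <<'E'
def knob(est,f=None,z=88.,hw=40):
    """refine knob position from the wrist view; est=(x,y) world"""
    s=snap('wrist');u,v=map(int,proj(s,(est[0],est[1],z)))
    u0,v0=max(u-hw,0),max(v-hw,0);g=cv2.cvtColor(s['img'],cv2.COLOR_RGB2GRAY)[v0:v+hw,u0:u+hw]
    g=cv2.resize(g,None,fx=4,fy=4,interpolation=cv2.INTER_CUBIC)
    px=np.hypot(*(np.array(proj(s,(est[0]+10,est[1],z)))-proj(s,(est[0]-10,est[1],z))))/2*4
    c=cv2.HoughCircles(cv2.GaussianBlur(g,(5,5),0),cv2.HOUGH_GRADIENT,1,15,param1=80,param2=12,minRadius=int(px*.85),maxRadius=int(px*1.15)+1)
    o=cv2.cvtColor(g,cv2.COLOR_GRAY2BGR);out=[]
    for a,b,r in (c[0][:4] if c is not None else []):
        out.append((onz(s,u0+a/4-.4,v0+b/4-.4,z)[:2].round(1),round(r/px*10,1)));cv2.circle(o,(int(a),int(b)),int(r),(0,0,255),1)
    if f: cv2.imwrite('pics/'+f,o)
    return out
E
python3 - <<'E'
from h import *
print(robot.state()['ee_pos']);print(knob((446.6,196.5),'k1.png'))
E
```

```text
[446.78566465 196.18674085 189.17397702]
[(array([448.1, 197.7]), np.float64(8.9)), (array([446.7, 202.8]), np.float64(10.9)), (array([459.2, 200.8]), np.float64(10.0)), (array([448.4, 205.3]), np.float64(9.2))]
```

View pics/k1.png

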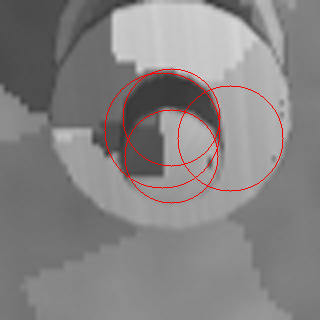

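Knob disc of D at crop (172,156) → world (448,198). Descend, grip, lift.

>>> play_rows(fingers=[0,0,0,0,0,0,0,1,1,1,1,1,1,1,1,1,1,1], travel=[[0.001,0.001,0.03],[0.001,0.001,0.06],[0.001,0.001,0.09],[0.001,0.001,0.11],[0.001,0.001,0.12],[0.001,0.001,0.123],[0.001,0.001,0.123],[0.001,0.001,0.123],[0.001,0.001,0.123],[0.001,0.001,0.123],[0.001,0.001,0.123],[0.001,0.001,0.118],[0.001,0.001,0.1],[0.001,0.001,0.07],[0.001,0.001,0.04],[0.001,0.001,0.01],[0.001,0.001,0],[0.001,0.001,0]], spin=[0,0,0,0,0,0,0,0,0,0,0,0,0,0,0,0,0,0], force=40)

```text
time_s: 12.38
ee_pos: [447.4, 197.5, 188.7]
eef_rot: [2.265, 2.176, 0.001]
ft_force: [-0.4, 0.2, -2.8]
width: 18.3
gripper_force: 39.4
```

>>> play_rows(fingers=[1,1,1,1,1,1,1,1,1,1,1,1,1,1,1,1,1,1,1], travel=[[-0.02,0.008,0],[-0.05,0.02,0],[-0.09,0.035,0],[-0.13,0.05,0],[-0.165,0.065,0],[-0.19,0.073,0],[-0.205,0.078,0],[-0.209,0.079,0],[-0.209,0.079,0],[-0.209,0.079,0],[-0.209,0.079,0.02],[-0.209,0.079,0.045],[-0.209,0.079,0.07],[-0.209,0.079,0.09],[-0.209,0.079,0.1],[-0.209,0.079,0.107],[-0.209,0.079,0.111],[-0.209,0.079,0.113],[-0.209,0.079,0.114]], spin=[0,0,0,0,0,0,0,0,0,0,0,0,0,0,0,0,0,0,0])

```text
time_s: 14.75
ee_pos: [518.0, -14.5, 74.6]
eef_rot: [2.265, 2.176, 0.001]
ft_force: [0.8, 0.9, -2.9]
width: 18.6
gripper_force: 39.3
```

>>> play_rows(fingers=[1,1,1,0,0,0,0,0,0,0,0,0,0,0,0,0,0,0,0,0], travel=[[0,0,0.001],[0,0,0.001],[0,0,0.001],[0,0,0.001],[0,0,0.001],[0,0,0.001],[0,0,-0.02],[0,0,-0.06],[0,0,-0.1],[0,0,-0.115],[0.04,-0.012,-0.115],[0.1,-0.03,-0.115],[0.16,-0.045,-0.115],[0.22,-0.065,-0.115],[0.275,-0.08,-0.115],[0.31,-0.09,-0.115],[0.325,-0.096,-0.115],[0.325,-0.096,-0.115],[0.325,-0.096,-0.115],[0.325,-0.096,-0.115]], spin=[0,0,0,0,0,0,0,0,0,0,0,0,0,0,0,0,0,0,0,0])

```text
time_s: 17.25
ee_pos: [435.4, 313.1, 189.4]
eef_rot: [2.267, 2.175, 0.0]
ft_force: [0.5, -0.1, 0.0]
width: 43.0
gripper_force: 0.0
```

```bash
python3 - <<'E'
from h import *
print(robot.state()['ee_pos']);print(knob((435.5,314),'k2.png'))
snap('top','t2.png')
k=cv2.imread('pics/k2.png');t=cv2.imread('pics/t2.png');o=np.zeros((330,760,3),np.uint8);o[:320,:320]=k;q=cv2.resize(t[180:290,170:430],None,fx=1.65,fy=1.65);o[:q.shape[0],325:325+q.shape[1]]=q
cv2.imwrite('pics/k2c.png',o)
E
```

```text
[435.41618554 313.14976215 189.35141214]
[(array([436.6, 313.6]), np.float64(9.0)), (array([437.1, 320.6]), np.float64(8.7)), (array([424.9, 324.6]), np.float64(10.0)), (array([445.4, 330.2]), np.float64(10.2))]
```

View pics/k2c.png

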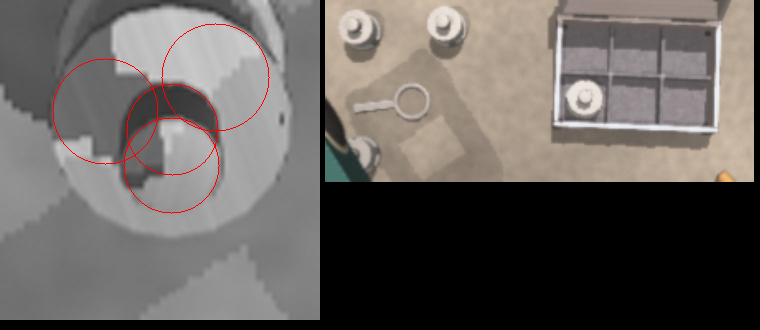

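Knob C is at crop (172,164) → (436.6,313.6), and D stands in the front-left bay. Same pick again.

>>> play_rows(fingers=[0,0,0,0,0,0,0,1,1,1,1,1,1,1,1,1,1,1], travel=[[0.001,0.001,0.03],[0.001,0.001,0.06],[0.001,0.001,0.09],[0.001,0.001,0.11],[0.001,0.001,0.12],[0.001,0.001,0.123],[0.001,0.001,0.123],[0.001,0.001,0.123],[0.001,0.001,0.123],[0.001,0.001,0.123],[0.001,0.001,0.123],[0.001,0.001,0.118],[0.001,0.001,0.1],[0.001,0.001,0.07],[0.001,0.001,0.04],[0.001,0.001,0.01],[0.001,0.001,0],[0.001,0.001,0]], spin=[0,0,0,0,0,0,0,0,0,0,0,0,0,0,0,0,0,0])

```text
time_s: 19.6
ee_pos: [436.1, 315.1, 189.7]
eef_rot: [2.266, 2.176, 0.001]
ft_force: [-0.8, 0.6, -3.2]
width: 18.4
gripper_force: 39.4
```

>>> play_rows(fingers=[1,1,1,1,1,1,1,1,1,1,1,1,1,1,1,1,1,1,1,1], travel=[[-0.03,0.008,0],[-0.08,0.02,0],[-0.135,0.032,0],[-0.19,0.045,0],[-0.245,0.058,0],[-0.3,0.071,0],[-0.35,0.083,0],[-0.385,0.092,0],[-0.398,0.095,0],[-0.401,0.095,0],[-0.401,0.095,0],[-0.401,0.095,0.02],[-0.401,0.095,0.045],[-0.401,0.095,0.07],[-0.401,0.095,0.09],[-0.401,0.095,0.1],[-0.401,0.095,0.107],[-0.401,0.095,0.111],[-0.401,0.095,0.113],[-0.401,0.095,0.114]], spin=[0,0,0,0,0,0,0,0,0,0,0,0,0,0,0,0,0,0,0,0])

```text
time_s: 22.1
ee_pos: [515.0, -89.5, 75.6]
eef_rot: [2.265, 2.176, 0.0]
ft_force: [0.3, 0.4, -3.1]
width: 18.2
gripper_force: 39.3
```

>>> play_rows(fingers=[1,1,1,0,0,0,0,0,0,0,0,0,0,0,0,0,0,0,0,0], travel=[[0,0,0.001],[0,0,0.0015],[0,0,0.0015],[0,0,0.0015],[0,0,0.001],[0,0,0.001],[0,0,-0.02],[0,0,-0.06],[0,0,-0.1],[0,0,-0.115],[0.04,0,-0.115],[0.1,0,-0.115],[0.16,0.02,-0.115],[0.22,0.06,-0.115],[0.26,0.085,-0.115],[0.275,0.095,-0.115],[0.28,0.097,-0.115],[0.28,0.097,-0.115],[0.28,0.097,-0.115],[0.28,0.097,-0.115]], spin=[0,0,0,0,0,0,0,0,0,0,0,0,0,0,0,0,0,0,0,0])

```text
time_s: 24.6
ee_pos: [622.8, 185.6, 190.7]
eef_rot: [2.266, 2.175, 0.001]
ft_force: [0.0, 0.3, 0.1]
width: 42.6
gripper_force: 0.0
```

```bash
python3 - <<'E'
from h import *
print(robot.state()['ee_pos']);print(knob((622.6,186),'k3.png'))
E
```

```text
[622.84196463 185.63732941 190.70940384]
[(array([624.8, 185.8]), np.float64(9.9))]
```

View pics/k3.png

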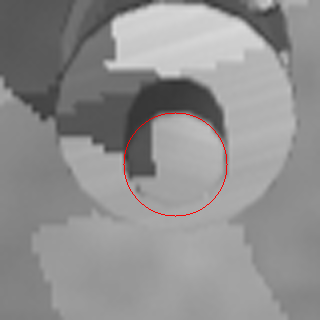

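Knob B at crop (175,163) → (624.5,186). Picking.

>>> play_rows(fingers=[0,0,0,0,0,0,0,1,1,1,1,1,1,1,1,1,1,1], travel=[[0,0.0015,0.03],[0,0.0015,0.06],[0,0.0015,0.09],[0,0.0015,0.11],[0,0.0015,0.12],[0,0.0015,0.124],[0,0.0015,0.124],[0,0.0015,0.124],[0,0.0015,0.124],[0,0.0015,0.124],[0,0.0015,0.124],[0,0.0015,0.118],[0,0.0015,0.1],[0,0.0015,0.07],[0,0.0015,0.04],[0,0.0015,0.01],[0,0.0015,0],[0,0.0015,0]], spin=[0,0,0,0,0,0,0,0,0,0,0,0,0,0,0,0,0,0])

```text
time_s: 26.9
ee_pos: [624.6, 186.4, 190.8]
eef_rot: [2.265, 2.176, 0.001]
ft_force: [0.7, 0.2, -3.3]
width: 18.5
gripper_force: 39.4
```

>>> play_rows(fingers=[1,1,1,1,1,1,1,1,1,1,1,1,1,1,1,1,1,1,1,1], travel=[[-0.02,-0.02,0],[-0.055,-0.05,0],[-0.1,-0.08,0],[-0.15,-0.095,0],[-0.205,-0.098,0],[-0.26,-0.098,0],[-0.305,-0.098,0],[-0.34,-0.098,0],[-0.353,-0.098,0],[-0.355,-0.098,0],[-0.355,-0.098,0],[-0.355,-0.098,0.02],[-0.355,-0.098,0.045],[-0.355,-0.098,0.07],[-0.355,-0.098,0.09],[-0.355,-0.098,0.1],[-0.355,-0.098,0.107],[-0.355,-0.098,0.111],[-0.355,-0.098,0.114],[-0.355,-0.098,0.115]], spin=[0,0,0,0,0,0,0,0,0,0,0,0,0,0,0,0,0,0,0,0])

```text
time_s: 29.4
ee_pos: [512.4, -164.5, 75.5]
eef_rot: [2.265, 2.176, 0.0]
ft_force: [-0.1, -0.0, -2.7]
width: 18.3
gripper_force: 39.6
```

>>> play_rows(fingers=[1,1,0,0,0,0,0,0,0,0,0,0,0,0,0,0,0,0,0,0], travel=[[0,0,0.001],[0,0,0.001],[0,0,0.001],[0,0,0.001],[0,0,0.001],[0,0,-0.02],[0,0,-0.06],[0,0,-0.1],[0,0,-0.115],[0.05,0,-0.115],[0.11,0,-0.115],[0.17,0,-0.115],[0.23,0,-0.115],[0.29,0.02,-0.115],[0.35,0.04,-0.115],[0.41,0.06,-0.115],[0.46,0.08,-0.115],[0.483,0.086,-0.115],[0.483,0.086,-0.115],[0.483,0.086,-0.115]], spin=[0,0,0,0,0,0,0,0,0,0,0,0,0,0,0,0,0,0,0,0])

```text
time_s: 31.9
ee_pos: [617.5, 314.1, 190.3]
eef_rot: [2.266, 2.176, -0.001]
ft_force: [0.3, -1.4, -0.0]
width: 42.9
gripper_force: 0.0
```

```bash
python3 - <<'E'
from h import *
print(robot.state()['ee_pos']);print(knob((617.8,314.5),'k4.png'))
snap('side','s4.png')
k=cv2.imread('pics/k4.png');t=cv2.imread('pics/s4.png');o=np.zeros((340,760,3),np.uint8);o[:320,:320]=k;q=t[150:450,100:520];o[:300,325:745]=q
cv2.imwrite('pics/k4c.png',o)
E
```

```text
[617.4530787  314.12780915 190.31754953]
[(array([619.8, 320.8]), np.float64(9.3)), (array([619.7, 314.3]), np.float64(9.2)), (array([628.8, 332. ]), np.float64(10.5)), (array([627.3, 337.1]), np.float64(10.7))]
```

View pics/k4c.png

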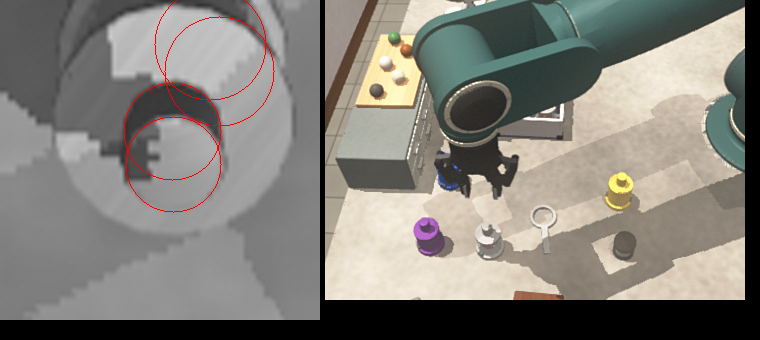

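Knob A is the lower circle, crop (173,164) → (619.7,314.3). Picking.

>>> play_rows(fingers=[0,0,0,0,0,0,0,1,1,1,1,1,1,1,1,1,1,1], travel=[[0,0.002,0.03],[0,0.002,0.06],[0,0.002,0.09],[0,0.002,0.11],[0,0.002,0.12],[0,0.002,0.124],[0,0.002,0.124],[0,0.002,0.124],[0,0.002,0.124],[0,0.002,0.124],[0,0.002,0.124],[0,0.002,0.118],[0,0.002,0.1],[0,0.002,0.07],[0,0.002,0.04],[0,0.002,0.01],[0,0.002,0],[0,0.002,0]], spin=[0,0,0,0,0,0,0,0,0,0,0,0,0,0,0,0,0,0])

```text
time_s: 34.25
ee_pos: [619.8, 314.7, 190.8]
eef_rot: [2.265, 2.176, 0.001]
ft_force: [-0.2, 0.2, -2.6]
width: 18.2
gripper_force: 39.3
```

>>> play_rows(fingers=[1,1,1,1,1,1,1,1,1,1,1,1,1,1,1,1,1,1,1,1], travel=[[-0.02,-0.02,0],[-0.06,-0.04,0],[-0.11,-0.05,0],[-0.16,-0.05,0],[-0.215,-0.05,0],[-0.265,-0.045,0],[-0.305,-0.03,0],[-0.328,-0.018,0],[-0.333,-0.013,0],[-0.333,-0.013,0],[-0.333,-0.013,0],[-0.333,-0.013,0.02],[-0.333,-0.013,0.045],[-0.333,-0.013,0.07],[-0.333,-0.013,0.09],[-0.333,-0.013,0.1],[-0.333,-0.013,0.107],[-0.333,-0.013,0.111],[-0.333,-0.013,0.114],[-0.333,-0.013,0.115]], spin=[0,0,0,0,0,0,0,0,0,0,0,0,0,0,0,0,0,0,0,0])

```text
time_s: 36.75
ee_pos: [593.4, -17.6, 75.5]
eef_rot: [2.265, 2.176, 0.0]
ft_force: [0.0, 0.9, -2.6]
width: 18.1
gripper_force: 39.5
```

>>> play_rows(fingers=[1,1,0.2,0.2,0.2,0.2,0.2,0.2,0.2,0.2,0.2,0.2,0.2,0.2,0.2,0.2,0.2,0.2], travel=[[0,0,0.001],[0,0,0.001],[0,0,0.001],[0,0,0.001],[0,0,0.001],[0,0,-0.02],[0,0,-0.06],[0,0,-0.1],[0,-0.02,-0.13],[0.02,-0.06,-0.18],[0.06,-0.1,-0.24],[0.1,-0.12,-0.25],[0.15,-0.12,-0.25],[0.2,-0.12,-0.25],[0.25,-0.12,-0.25],[0.3,-0.12,-0.25],[0.3,-0.12,-0.25],[0.3,-0.12,-0.25]], spin=[0,0,0,0,0,0,0,0,0,0,0,0,0,0,0,0,0,0])

```text
time_s: 39.0
ee_pos: [485.3, 286.8, 326.3]
eef_rot: [2.265, 2.177, 0.001]
ft_force: [1.3, 0.4, -0.1]
width: 34.2
gripper_force: 0.0
```

```bash
python3 - <<'E'
from h import *
a=snap('top','t5.png')['img'];b=snap('side','s5.png')['img']
o=np.zeros((600,800,3),np.uint8);o[:350,:500]=cv2.resize(a[130:305,230:480],None,fx=2,fy=2);o[:345,505:800]=0
q=cv2.resize(b[120:320,180:380],None,fx=1.45,fy=1.45);o[:290,505:795]=q;o[355:595,:800]=cv2.resize(b,(800,600))[200:440]
cv2.imwrite('pics/v5.png',o[:,:,::-1])
E
```

```text
(no output)
```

View pics/v5.png

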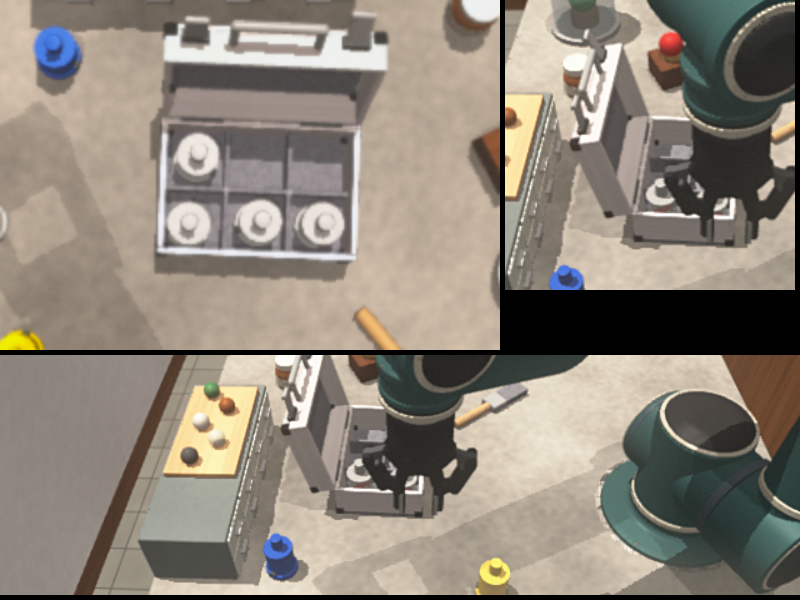

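All four stand upright in separate bays (top crop: (195,155), (188,222), (260,220), (320,222)). Back to the bar.

>>> play_rows(fingers=[-0.05,-0.05,-0.05,-0.05,-0.05,-0.05,-0.05,-0.05,-0.05,-0.05,-0.05,-0.05,-0.05,-0.05,-0.05,-0.05], travel=[[-0.05,0.03,0],[-0.1,0.06,0],[-0.15,0.09,0],[-0.2,0.12,0],[-0.25,0.15,0],[-0.3,0.18,0],[-0.35,0.21,0],[-0.375,0.229,0],[-0.375,0.229,0],[-0.375,0.229,0],[-0.375,0.229,0.02],[-0.375,0.229,0.04],[-0.375,0.229,0.06],[-0.375,0.229,0.08],[-0.375,0.229,0.09],[-0.375,0.229,0.09]], spin=[0,0,0,0,0,0,0,0,0,0,0,0,0,0,0,0])

```text
time_s: 41.1
ee_pos: [699.0, -96.8, 234.5]
eef_rot: [-2.265, -2.176, 0.001]
ft_force: [0.2, 0.1, -0.7]
width: 44.7
gripper_force: 0.0
```

```bash
python3 - <<'E'
from h import *
s=snap('wrist','w6.png');print(proj(s,(700.9,-97,254)))
E
```

```text
(np.float64(328.78988887272214), np.float64(332.71922860066024))
```

View pics/w6.png

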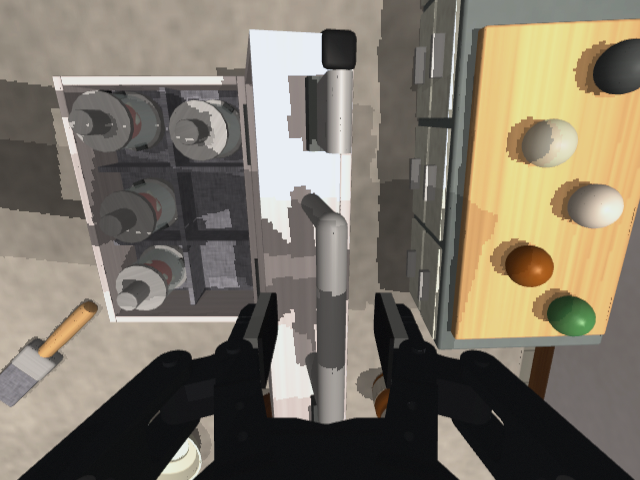

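Bar lies between the fingers at column ~331. Pinch and begin easing the lid.

>>> play_rows(fingers=[1,1,1,1,1,1,1,1,1,1,1,1], travel=[[0,0,0],[0,0,0],[0,0,0],[0,0,0],[0,0,0],[0,-0.018,-0.006],[0,-0.035,-0.01],[0,-0.053,-0.012],[0,-0.071,-0.012],[0,-0.089,-0.011],[0,-0.107,-0.009],[0,-0.107,-0.009]], spin=[0,0,0,0,0,0,0,0,0,0,0,0], force=50)

```text
time_s: 42.65
ee_pos: [591.7, -92.6, 244.9]
eef_rot: [2.265, 2.176, 0.0]
ft_force: [-1.4, -0.0, 5.3]
width: 10.1
gripper_force: 51.3
```

>>> play_rows(fingers=[1,1,1,1,1,1,1], travel=[[0,-0.018,0.003],[0,-0.035,0.009],[0,-0.051,0.016],[0,-0.067,0.025],[0,-0.082,0.035],[0,-0.096,0.047],[0,-0.096,0.047]], spin=[0,0,0,0,0,0,0])

```text
time_s: 43.52
ee_pos: [495.4, -88.8, 196.7]
eef_rot: [-2.265, -2.175, 0.003]
ft_force: [-5.8, -1.1, 2.9]
width: 10.0
gripper_force: 49.7
```

>>> play_rows(fingers=[1,1,1,1,1,1,1], travel=[[0,-0.013,0.012],[0,-0.024,0.026],[0,-0.035,0.041],[0,-0.044,0.056],[0,-0.051,0.073],[0,-0.057,0.09],[0,-0.057,0.09]], spin=[0,0,0,0,0,0,0])

```text
time_s: 44.4
ee_pos: [439.1, -86.5, 105.6]
eef_rot: [-2.266, -2.176, 0.001]
ft_force: [5.9, -4.8, -4.3]
width: 10.1
gripper_force: 49.3
```

>>> play_rows(fingers=[1,1,1,1,1,1,1,1], travel=[[0,-0.002,0.008],[0,-0.004,0.016],[0,-0.005,0.023],[0,-0.006,0.028],[0,-0.006,0.031],[0,-0.007,0.033],[0,-0.007,0.034],[0,-0.007,0.034]], spin=[0,0,0,0,0,0,0,0])

```text
time_s: 45.4
ee_pos: [433.2, -86.3, 73.9]
eef_rot: [2.264, 2.175, 0.002]
ft_force: [4.7, -2.8, 5.6]
width: 9.8
gripper_force: 49.9
```

>>> play_rows(fingers=[1,1,1], travel=[[0,0,0.002],[0,0,0.003],[0,0,0.003]], spin=[0,0,0])

```text
time_s: 45.78
ee_pos: [433.0, -86.3, 71.3]
eef_rot: [2.264, 2.175, 0.002]
ft_force: [-1.0, -2.9, 11.7]
width: 10.0
gripper_force: 50.6
```

>>> play_rows(fingers=[1,1,0.2,0.2,0.2,0.2,0.2,0.2,0.2,1,1,1], travel=[[0,0,0.001],[0,0,0.001],[0,0,0.001],[0,0,0.001],[0,0,-0.01],[0,0,-0.04],[0,0,-0.08],[0,0,-0.12],[0,0,-0.15],[0,0,-0.15],[0,0,-0.15],[0,0,-0.15]], spin=[0,0,0,0,0,0,0,0,0,0,0,0])

```text
time_s: 47.28
ee_pos: [432.1, -86.0, 219.4]
eef_rot: [-2.265, -2.175, 0.001]
ft_force: [0.5, 0.8, 0.7]
width: -0.0
gripper_force: 0.0
```

```bash
python3 - <<'E'
from h import *
print(robot.state()['ee_pos'],robot.state()['width'])
a=snap('wrist')['img'];b=snap('side')['img']
o=np.zeros((480,800,3),np.uint8);o[:,:460]=a[:,180:640];o[:400,465:800]=cv2.resize(b[170:300,250:359],(335,400));cv2.imwrite('pics/v7.png',o[:,:,::-1])
E
```

```text
[432.08992702 -86.0241091  219.40597608] -0.02313495923448811
```

View pics/v7.png

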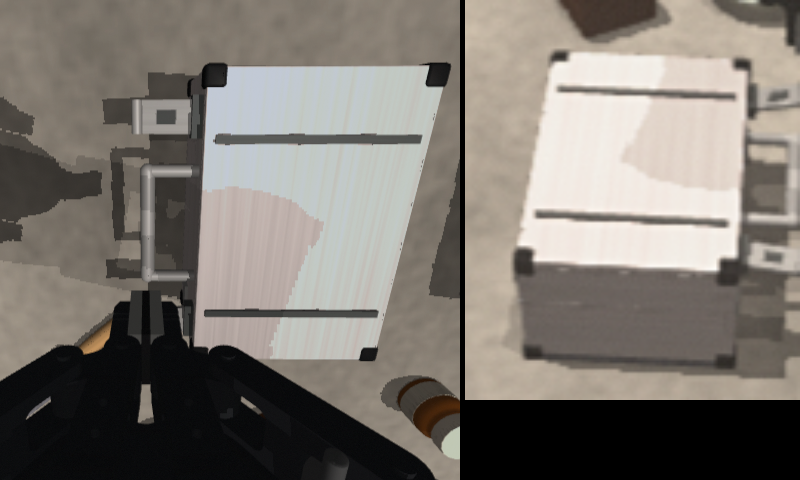

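Lid shut flat, both hasps straight out (wrist crop (165,117); side crop (775,257)). I'll turn 90° and press the left hasp down.

>>> play_rows(fingers=[1,1,1,1,1,1,1,1,1,1,1,1,1,1], travel=[[0.03,0,0],[0.06,0,0],[0.087,0.003,0],[0.087,0.003,0],[0.087,0.003,0],[0.087,0.003,0],[0.087,0.003,0],[0.087,0.003,0],[0.087,0.003,0],[0.087,0.003,0],[0.087,0.003,0.03],[0.087,0.003,0.07],[0.087,0.003,0.1],[0.087,0.003,0.11]], spin=[0.05,0.1,0.15,0.2,0.25,0.3,0.35,0.4,0.45,0.5,0.5,0.5,0.5,0.5])

```text
time_s: 49.12
ee_pos: [438.0, 0.7, 108.4]
eef_rot: [-3.141, 0.063, 0.004]
ft_force: [0.1, -0.4, -0.0]
width: 0.3
gripper_force: 0.0
```

>>> play_rows(fingers=[1,1,1,1,1,1,1,1,1], travel=[[0,0,0.005],[0,0,0.01],[0,0,0.015],[0,0,0.02],[0,0,0.025],[0,0,0.03],[0,0,0.035],[0,0,0.04],[0,0,0.042]], spin=[0,0,0,0,0,0,0,0,0])

```text
time_s: 50.25
ee_pos: [438.8, 0.7, 67.9]
eef_rot: [-3.141, 0.063, 0.001]
ft_force: [0.0, -0.3, 0.9]
width: 0.3
gripper_force: 0.4
```

>>> play_rows(fingers=[1,1,1,1,1,1,1,1], travel=[[0,0,0.004],[0.003,0,0.006],[0.006,0,0.006],[0.009,0,0.006],[0.012,0,0.006],[0.015,0,0.006],[0.017,0,0.006],[0.017,0,0.006]], spin=[0,0,0,0,0,0,0,0])

```text
time_s: 51.25
ee_pos: [456.1, 0.0, 62.3]
eef_rot: [3.141, -0.063, 0.0]
ft_force: [0.1, 0.0, -1.0]
width: 0.3
gripper_force: 0.0
```

>>> play_rows(fingers=[1,1,1,1,1], travel=[[0.001,0,0],[0.002,0,0],[0.003,0,0],[0.004,0,0],[0.004,0,0]], spin=[0,0,0,0,0])

```text
time_s: 51.88
ee_pos: [457.8, -0.0, 61.4]
eef_rot: [-3.141, 0.063, 0.009]
ft_force: [-21.3, -0.0, 3.7]
width: 0.1
gripper_force: 10.3
```

```bash
python3 - <<'E'
from h import *
b=snap('side')['img'];a=snap('wrist')['img']
o=np.zeros((600,800,3),np.uint8);o[:480,:640]=a;o[:300,400:800]=cv2.resize(b[170:275,260:400],(400,300));cv2.imwrite('pics/v8.png',o[:,:,::-1])
E
```

```text
(no output)
```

View pics/v8.png

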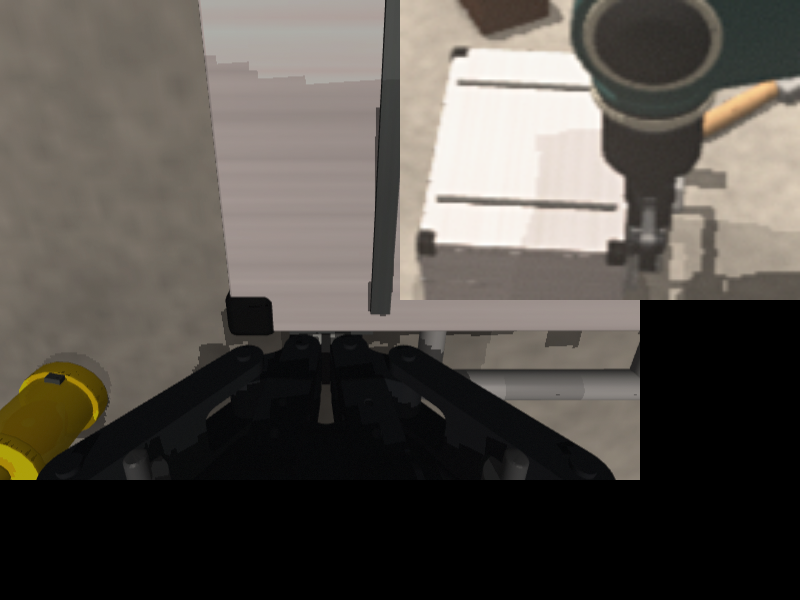

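Contact at 21 N with the finger face about 88 mm ahead of the case centre: the left hasp is flat. Back off, go over to the right hasp, and repeat.

>>> play_rows(fingers=[1,1,1,1,1,1,1,1,1,1,1,1,1,1,1,1,1,1,1], travel=[[-0.01,0,0],[-0.03,0,0],[-0.03,0,-0.04],[-0.03,0,-0.08],[-0.025,0.05,-0.08],[-0.02,0.1,-0.08],[-0.02,0.15,-0.08],[-0.02,0.172,-0.08],[-0.02,0.172,-0.08],[-0.02,0.172,-0.06],[-0.02,0.172,-0.04],[-0.02,0.172,-0.035],[-0.02,0.172,-0.03],[-0.02,0.172,-0.025],[-0.02,0.172,-0.02],[-0.02,0.172,-0.014],[-0.02,0.172,-0.008],[-0.02,0.172,-0.002],[-0.02,0.172,-0.001]], spin=[0,0,0,0,0,0,0,0,0,0,0,0,0,0,0,0,0,0,0])

```text
time_s: 54.35
ee_pos: [432.8, -171.1, 62.7]
eef_rot: [-3.141, 0.063, 0.001]
ft_force: [-0.5, 0.8, 0.1]
width: 0.0
gripper_force: 0.3
```

>>> play_rows(fingers=[1,1,1,1,1,1,1,1,1,1], travel=[[0.003,0,0],[0.006,0,0],[0.009,0,0],[0.012,0,0],[0.015,0,0],[0.017,0,0],[0.018,0,0],[0.019,0,0],[0.02,0,0],[0.02,0,0]], spin=[0,0,0,0,0,0,0,0,0,0])

```text
time_s: 55.6
ee_pos: [451.2, -171.9, 62.6]
eef_rot: [-3.14, 0.063, 0.008]
ft_force: [-18.7, -0.3, 4.4]
width: -0.1
gripper_force: 9.2
```

>>> play_rows(fingers=[1,1,1,1,1,1,1,1,1,1,1,1,1], travel=[[-0.01,0,0],[-0.035,0,0],[-0.04,0,-0.04],[-0.04,0,-0.1],[-0.04,0,-0.15],[-0.04,0.05,-0.2],[-0.04,0.1,-0.25],[-0.04,0.15,-0.25],[-0.04,0.2,-0.25],[-0.04,0.25,-0.25],[-0.04,0.3,-0.25],[-0.04,0.3,-0.25],[-0.04,0.3,-0.25]], spin=[0,0,0,0,0,0,0,0,0,0,0,0,0])

```text
time_s: 57.22
ee_pos: [400.9, -469.9, 313.4]
eef_rot: [-3.141, 0.063, -0.001]
ft_force: [0.2, 0.6, -1.0]
width: 0.2
gripper_force: 0.0
```

```bash
python3 - <<'E'
from h import *
t=snap('top')['img'];b=snap('side')['img'];w=snap('wrist')['img']
o=np.zeros((600,800,3),np.uint8);o[:300,:400]=cv2.resize(t,(400,300));o[:300,400:]=cv2.resize(b[165:290,250:417],(400,300));o[300:,400:]=cv2.resize(w,(400,300));o[300:,:400]=cv2.resize(t[180:300,290:450],(400,300))
cv2.imwrite('pics/v9.png',o[:,:,::-1])
E
```

```text
(no output)
```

View pics/v9.png

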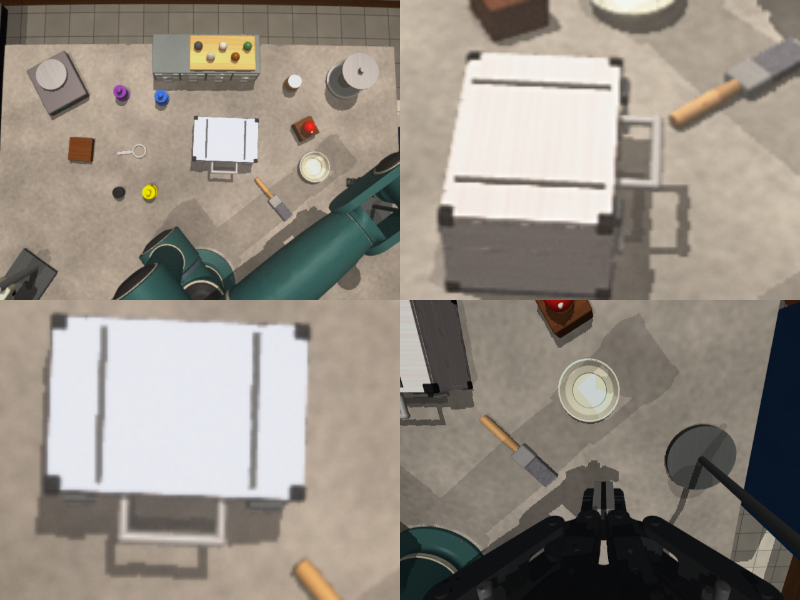

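The last view shows the lid shut flat and only the bar protruding at (172,535). Both hasps are folded down, and the bystanders are where they were. Handing in.

```bash
python3 -c "
from cell import robot
print(robot.close_job())"
```

```text
the job is handed in; nothing more can be done
None
```

I packed all four cylinders upright in separate bays, eased the lid shut, folded both hasps flat, and handed the job in at about 57 s; no verdict was returned.

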